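# Lay the rice-cake cartons down on the packing board

### The job

Push the two tall cartons over with the fingertips, high on their near broad side, so that both fall away from the robot and end up lying flat on their broad sides, wholly inside the rectangle outlined on the packing board. Only push them: do not lift or carry them. Leave the round jar standing in their row where it is, and do not disturb anything else on the table.

Things in the scene. Friction and masses are not known exactly. Their poses are not given: they have to be found in the camera images.
- board: fixed white plastic packing board, 340 mm (x) by 440 mm (y), 12 mm thick; origin: centre of its underside, x away from the robot (turned up to 0.32 rad). A black line outlines a rectangle on it: x -100 to +90, y -180 to +180 mm in its frame (outer edges). Two cartons and the jar stand in a row in any order, at y about -120, 0, +120 mm, astride the rectangle's near line
- carton_a: first closed takeaway carton, plain brown card, white paper band, 45 mm thick (its x), 75 mm wide (y), 150 mm tall (z), 180 to 365 g, rigid. Origin: centre of its underside. Starts upright on the board, its x axis pointing over the rectangle (within 0.1 rad of the board's x), standing astride the rectangle's near line, its front lower edge 5 to 20 mm inside it
- carton_a_foot_l (a point): point on carton_a: middle of the thickness at the bottom (z = 0), +y narrow side
- carton_a_foot_r (a point): point on carton_a: middle of the thickness at the bottom (z = 0), -y narrow side
- carton_a_top_l (a point): point on carton_a: middle of the thickness at the top (z = 150 mm), +y narrow side
- carton_a_top_r (a point): point on carton_a: middle of the thickness at the top (z = 150 mm), -y narrow side
- carton_a_mid (a point): centre of carton_a, 75 mm above its underside. Pushed slowly along its x axis, 125 mm above the board, the carton tips about its front lower edge, hardly sliding; after about 40 mm of push (a lean of 0.3 rad) it overbalances and falls by itself
- carton_b: second, identical closed takeaway carton, plain brown card, white paper band, 45 mm thick (its x), 75 mm wide (y), 150 mm tall (z), 180 to 365 g, rigid. Origin: centre of its underside. Starts upright on the board, its x axis pointing over the rectangle (within 0.1 rad of the board's x), standing astride the rectangle's near line, its front lower edge 5 to 20 mm inside it
- carton_b_foot_l (a point): point on carton_b: middle of the thickness at the bottom (z = 0), +y narrow side
- carton_b_foot_r (a point): point on carton_b: middle of the thickness at the bottom (z = 0), -y narrow side
- carton_b_top_l (a point): point on carton_b: middle of the thickness at the top (z = 150 mm), +y narrow side
- carton_b_top_r (a point): point on carton_b: middle of the thickness at the top (z = 150 mm), -y narrow side
- carton_b_mid (a point): centre of carton_b, 75 mm above its underside. Pushed slowly along its x axis, 125 mm above the board, the carton tips about its front lower edge, hardly sliding; after about 40 mm of push (a lean of 0.3 rad) it overbalances and falls by itself
- jar: round clear jar with steel lid, 66 mm across, 105 mm tall, standing in the row with the cartons; origin: centre of its underside; to be left alone
- tape: roll of clear tape lying flat on the board's far strip beyond the rectangle, 60 mm across, 24 mm high; origin: its underside; a bystander
- bowl: empty black bowl, 160 mm across, 60 mm high, left of the board; origin: its underside; a bystander
- cup: paper cup, 72 mm across, 85 mm high, left of the board; origin: its underside; a bystander
- spoon: wooden spoon lying on the table, 220 mm long, right of the board; origin: on its underside, along the handle; a bystander
- tub: open clear plastic tub 150 x 130 x 70 mm, right of the board; origin: its underside; a bystander
There are look-alikes about, which are no part of the job. What is shaped like the carton_a but blue or yellow is not meant.

How it is judged:
By the outcome, as a careful person would: the job done as asked, in the order asked, and still so for the second after the job is handed in, with the robot touching nothing.
It also fails if it takes over 37 s, if anything falls off the work surface, if the arm or the gripper's body presses on something with over 40 N, if the wrist force passes 120 N, or if a joint passes its speed limit or range.

### The arm

A 6-joint arm with a two-finger parallel gripper is mounted at the origin on the work surface. World frame = base frame: x ahead of the robot, y to its left, z up, the work surface at z = 0. Lengths are in m, angles in rad, forces in N, time in s.
With the tool pointing down it reaches from about 0.375 to 0.9 m from the base axis. Payload 3.1 kg.
Tool frame: the origin (TCP) lies at the very end of the fingers, on their centre line; the grasp point (between the pads) lies 19 mm behind it (arm.tcp_to_grasp is the distance from the TCP to the grasp point, in m); z points along the fingers, y is the line along which they close (so a half turn about z gives the same grasp; the last joint's range is limited). The gripper opens to 87 mm and grips with 3 to 60 N. Pads are 19 mm wide; open, the fingers measure 117 mm over their backs; the gripper's body (75 mm by 190 mm) begins 51 mm behind the grasp point.
Start: joints at [-0.178, 0.527, 1.433, -0, 1.181, -0.178], TCP at [0.625, 0, 0.223] pointing down, gripper open.
Joint ranges: [-3.08, 3.08], [-0.75, 2.2], [0.22, 2.44], [-1.43, 4.57], [0, 2.65], [-2.85, 2.85]. Speed limits (rad/s): [2.79, 2.79, 3.14, 3.14, 3.14, 3.14].

### API

Orientations are given as a rotation vector (axis times angle).
In Python, from cell import arm, viewer gives the robot as it stands. The module is installed in compiled form; this text tells all that it offers.
- The arm moves only by the tool play_rows, never from a script. Its argument "steps" is a list of rows, each a list of 2 entries, a list of its own where there are three numbers: the shift along the world's x, y, z scaled (see below), then the turn, a rotation vector about the world's x, y, z scaled (see below). A call has exactly 5 rows; each row shifts and turns the commanded pose from where the row before left it; what a row does not reach is not made up. The controller multiplies each number of a shift by 25 mm and each number of a turn by 8 degrees. A row lasts 1/8 s, in which the tool goes at most 62.5 mm and 10.7 degrees, less where a joint would pass 70% of its speed; a pose out of reach is approached as far as the arm can. A call with a number of a shift or a turn outside -1 to 1 is refused whole. A call with a gripper value outside its range is refused whole. "grip" is the opening in per cent of the stroke, from 0 (shut) to 100 (fully open), set as the call begins (left out, the last holds). The fingers move at their own pace and stop on an object; "squeeze" is the grip in N (left out, the last holds). Time passes only in rows, so rows that do not move let the fingers close, or fill a call up. It gives the time, the measured TCP pose, the force, the opening and the grip force at its end, in the units of the state.
- arm.sense(): the state, without advancing time (a new reading comes with each control period).
- viewer.read_camera(name): name is "scene" or "side" or "wrist"; returns the picture (384x512x3 uint8, red, green, blue); there is no depth.
- viewer.get_calibration(name): a dict with "vfov" (degrees; the focal length in pixels is half the picture's height over the tangent of half this angle, whatever the lens; pixels are square), "cx", "cy" (the principal point, pixels), "distortion" ([k1, k2, p1, p2, k3] as OpenCV has them; the pictures are not rectified), "rvec" (rotation vector, rad) and "tvec" (3), from world to camera coordinates, as OpenCV has them. Camera axes: x right, y down, z forward; pixel columns grow to the right and rows downward; lengths in m; the calibration is good to about 2 mm. A picture is of the moment at which its call begins: read the wrist's pose just before it. get_calibration takes no time and is no camera call; for the wrist camera it gives the pose at the moment of the call.
- arm.sign_off(): hands the job in; it is judged then, once.
The state is a dict: "clock": time; "joint_positions": joint angles; "qvel": joint speeds; "joint_efforts": joint torques, N m; "eef_pos": TCP position; "ee_rot": TCP orientation; "wrist_force": force on the tool from outside, world axes, zero at the start; "moment": the same for the moment, N m; "width": opening from 0.0 (shut) to 1.0 (fully open); "grip_force": force on a finger pad.
Only numpy, scipy, OpenCV 4.12 (cv2) and the standard library are available. Lean on these libraries where they do the work, as an engineer would, in place of code of your own. Each camera call takes 0.05 s, during which the arm holds its last target. There are 200 camera calls.

## Working session

There is one attempt and no reset: what is moved stays moved. The work goes in short steps, Python scripts to look and compute and a tool call to move; the robot and the scene stay as the last step left them, time stands still between calls to the robot, and variables do not carry over. Pictures are saved under pics/ and viewed, at most 10 in all, crops included, and the job is handed in when it is done.

Besides the shell and the picture viewer there is one more tool, called after "Call:" by a JSON object that holds its "op" and its "data". play_rows: Moves the arm, as the interface text tells. Its arguments: {"type":"object","properties":{"steps":{"type":"array","items":{"type":"array"}},"grip":{"type":"number"},"squeeze":{"type":"number"}},"required":["steps"]}

```bash
mkdir -p pics
python3 - <<'E'
from cell import arm, viewer
import cv2
for n in ("scene","side"):
    im=viewer.read_camera(n); cv2.imwrite(f"pics/{n}0.png",cv2.resize(im[:,:,::-1],(800,600),interpolation=cv2.INTER_CUBIC))
    print(n,viewer.get_calibration(n))
s=arm.sense();print(s["clock"],s["eef_pos"],s["ee_rot"])
E
```

```text
scene {'vfov': 45.48192293186589, 'cx': 252.00833842112397, 'cy': 192.72189630800383, 'distortion': array([-0.08751936,  0.        ,  0.        ,  0.        ,  0.        ]), 'rvec': array([ 2.15021025,  1.06022768, -0.43534265]), 'tvec': array([-0.35970554, -0.21833485,  1.83242422])}
side {'vfov': 43.17800720483394, 'cx': 258.68660435768226, 'cy': 187.03861927573575, 'distortion': array([-0.20521057,  0.        ,  0.        ,  0.        ,  0.        ]), 'rvec': array([ 1.23020014, -2.11301669,  1.09305138]), 'tvec': array([0.28705426, 0.37176198, 1.27508054])}
0.1 [6.24333396e-01 1.62884798e-04 2.21672162e-01] [-2.22030587e+00 -2.22033539e+00  1.75336529e-03]
```

View pics/scene0.png

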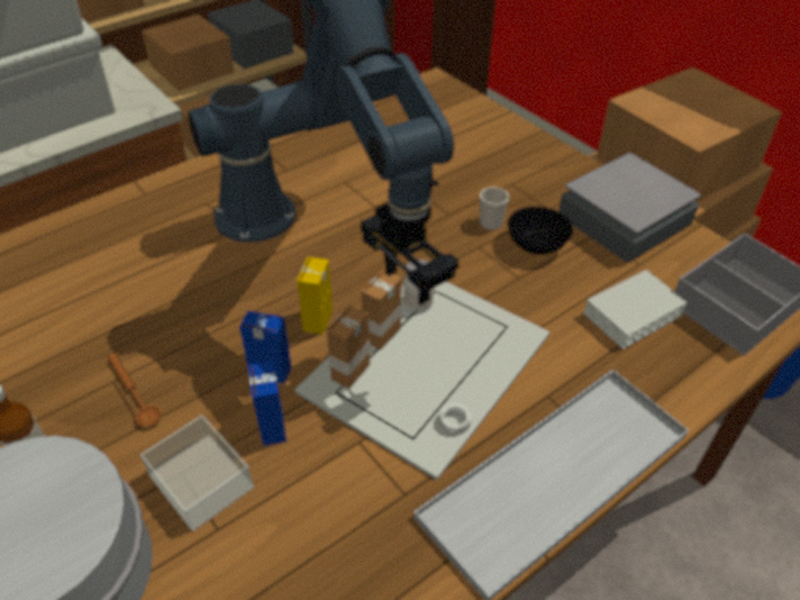

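View pics/side0.png

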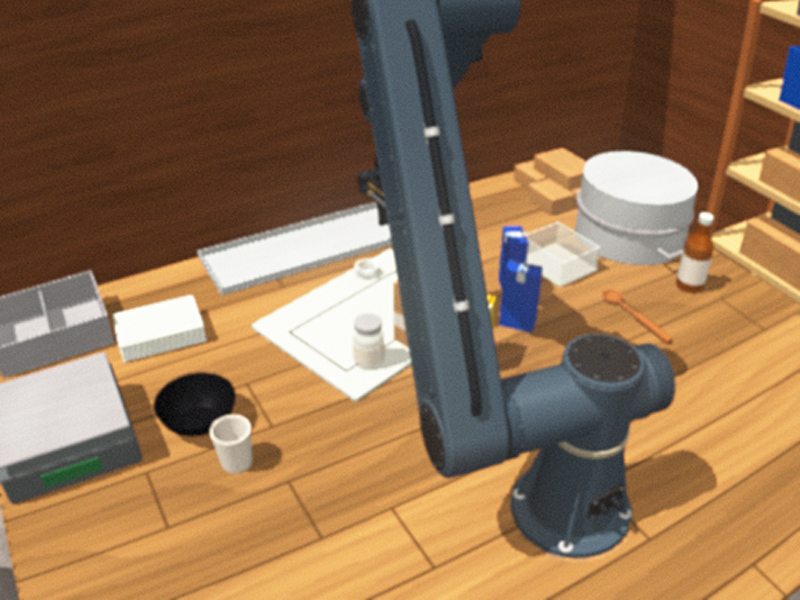

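Scene view: two brown cartons at about (350,345) and (380,308), and the jar at (418,290). The look-alikes are yellow at (315,295) and blue at (265,345) and (267,405). The brown cartons with a white band standing on the board's near line are the ones meant. I'll confirm in an enlarged crop and the wrist view.

```bash
cat > h.py <<'E'
import numpy as np, cv2
from cell import arm, viewer
def K(c):
    f=192/np.tan(np.radians(c["vfov"])/2); return np.array([[f,0,c["cx"]],[0,f,c["cy"]],[0,0,1]])
def unproj(c,uv,z):
    p=cv2.undistortPoints(np.array(uv,float).reshape(-1,1,2),K(c),np.array(c["distortion"]))[:,0]
    R=cv2.Rodrigues(np.array(c["rvec"]))[0]; o=-R.T@c["tvec"]
    d=np.c_[p,np.ones(len(p))]@R; z=np.broadcast_to(z,len(p))
    return o+d*((z-o[2])/d[:,2])[:,None]
def proj(c,P):
    return cv2.projectPoints(np.array(P,float).reshape(-1,1,3),np.array(c["rvec"]),np.array(c["tvec"]),K(c),np.array(c["distortion"]))[0][:,0]
E
python3 - <<'E'
from h import *
im=cv2.imread("pics/scene0.png")
im=viewer.read_camera("scene")[:,:,::-1]
cv2.imwrite("pics/crop1.png",cv2.resize(im[155:305,185:355],None,fx=4,fy=4,interpolation=cv2.INTER_CUBIC))
c=viewer.get_calibration("wrist");im=viewer.read_camera("wrist")[:,:,::-1]
cv2.imwrite("pics/wrist1.png",cv2.resize(im,(800,600),interpolation=cv2.INTER_CUBIC)); print(c)
import pickle;pickle.dump(c,open("w1.pkl","wb"))
E
```

```text
{'vfov': 69.49907268706593, 'cx': 253.54884714541927, 'cy': 189.38609327491187, 'distortion': array([-0.0408693,  0.       ,  0.       ,  0.       ,  0.       ]), 'rvec': array([-2.83382581e+00,  1.98140021e-03,  3.13394046e-03]), 'tvec': array([-0.62509187, -0.03515907,  0.39290598])}
```

View pics/crop1.png

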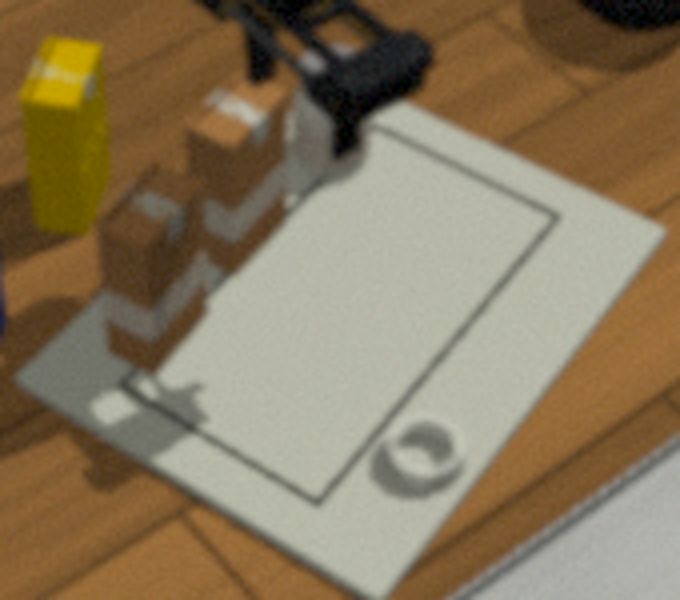

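View pics/wrist1.png

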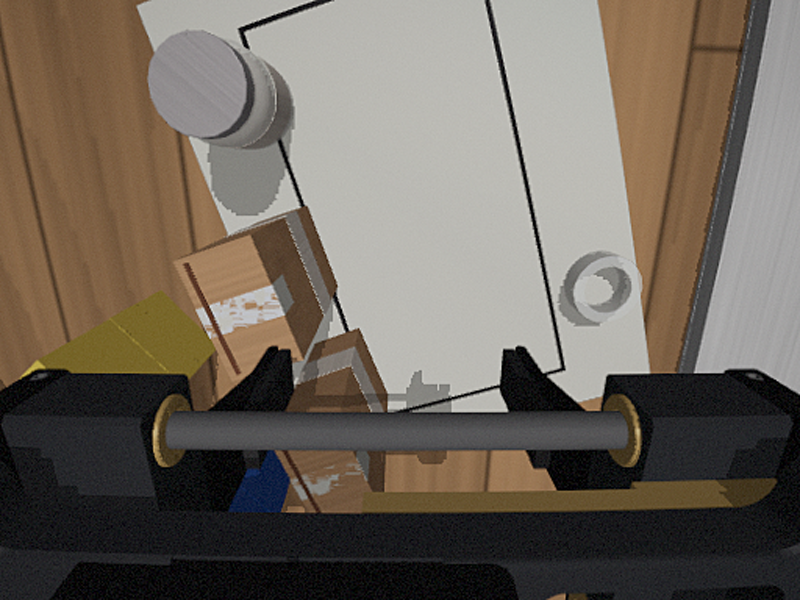

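Crop: the two brown cartons with a white band have tops at about (155,205) and (240,110) and stand on the near line. The jar is beside them at (320,150). In the wrist view, up is +y and right is +x. The jar is at (200,85), carton tops are at (250,300) and (330,450), and the yellow look-alike is at (130,340).

Run:
```python
from h import *
import pickle
np.set_printoptions(precision=4,suppress=True)
cs=viewer.get_calibration("scene"); cw=pickle.load(open("w1.pkl","rb"))
S=lambda l:(np.array(l,float)+.5)/4+[185-.5,155-.5]
W=lambda l:(np.array(l,float)+.5)*.64-.5
print("rect scene NR,FL,FR,NL",unproj(cs,S([(122,383),(557,215),(318,503),(375,125)]),.012))
print("board scene NR,FL,FR",unproj(cs,S([(15,380),(665,232),(383,598)]),.012))
print("rect wrist NL,FR, nearline pts",unproj(cw,W([(240,30),(563,370),(282,145),(348,325)]),.012))
# carton 1 (middle) top corners wrist: near-left, far-left, far-right
print("mid top w",unproj(cw,W([(174,262),(256,234),(330,352)]),.162))
print("mid front foot w L",unproj(cw,W([(307,207),(336,292)]),[.162*0+.012,.012]))
print("mid top s",unproj(cs,S([(220,80),(288,90),(190,130),(257,147)]),.162))
print("right top w FL",unproj(cw,W([(352,360),(383,480)]),.162))
print("right footFL w",unproj(cw,W([(360,330),(386,395)]),.012))
print("right top s NL,FL,NR,FR",unproj(cs,S([(145,165),(203,180),(105,213),(170,243)]),.162))
print("right foot s",unproj(cs,S([(152,373),(208,302)]),.012))
print("jar lid c w",unproj(cw,W([(200,85)]),.117))
print("yellow top w",unproj(cw,W([(165,290),(216,352),(25,370)]),.15), "scene",unproj(cs,S([(40,38),(103,42),(85,108),(22,98)]),.15))
```

```text
rect scene NR,FL,FR,NL [[ 0.6044 -0.156   0.012 ]
 [ 0.6801  0.2371  0.012 ]
 [ 0.7835 -0.1047  0.012 ]
 [ 0.5025  0.1849  0.012 ]]
board scene NR,FL,FR [[ 0.5516 -0.2206  0.012 ]
 [ 0.7498  0.2959  0.012 ]
 [ 0.874  -0.1184  0.012 ]]
rect wrist NL,FR, nearline pts [[ 0.5051  0.1812  0.012 ]
 [ 0.7849 -0.1083  0.012 ]
 [ 0.5316  0.0962  0.012 ]
 [ 0.5803 -0.0616  0.012 ]]
mid top w [[ 0.5072  0.0331  0.162 ]
 [ 0.5528  0.0478  0.162 ]
 [ 0.588  -0.019   0.162 ]]
mid front foot w L [[ 0.5492  0.0459  0.012 ]
 [ 0.5706 -0.0297  0.012 ]]
mid top s [[ 0.5044  0.0154  0.162 ]
 [ 0.546   0.0509  0.162 ]
 [ 0.5359 -0.0364  0.162 ]
 [ 0.5817 -0.0069  0.162 ]]
right top w FL [[ 0.6002 -0.0239  0.162 ]
 [ 0.6168 -0.1072  0.162 ]]
right footFL w [[ 0.5913 -0.0666  0.012 ]
 [ 0.6147 -0.1349  0.012 ]]
right top s NL,FL,NR,FR [[ 0.5459 -0.0854  0.162 ]
 [ 0.5851 -0.06    0.162 ]
 [ 0.5688 -0.137   0.162 ]
 [ 0.6219 -0.1163  0.162 ]]
right foot s [[ 0.6105 -0.1318  0.012 ]
 [ 0.5784 -0.0542  0.012 ]]
jar lid c w [[0.5135 0.1261 0.117 ]]
yellow top w [[ 0.4929  0.014   0.15  ]
 [ 0.5176 -0.0247  0.15  ]
 [ 0.3938 -0.0379  0.15  ]] scene [[ 0.3636 -0.0637  0.15  ]
 [ 0.3991 -0.0255  0.15  ]
 [ 0.4555 -0.0804  0.15  ]
 [ 0.4157 -0.1137  0.15  ]]
```

Call:
{"op": "play_rows", "data": {"steps": [[[-1, -0.1, 0], [0, 0, 1]], [[-1, -0.1, 0], [0, 0, 1]], [[-1, -0.1, 0], [0, 0, 0]], [[-1, -0.1, 0], [0, 0, 0]], [[-1, -0.1, 0], [0, 0, 0]]], "grip": 0}}

```text
clock: 0.82
eef_pos: [0.4991, -0.0125, 0.2225]
ee_rot: [-1.891, -2.509, 0.0]
wrist_force: [-0.1, -0.8, 0.0]
width: 0.517
grip_force: 0.0
```

Call:
{"op": "play_rows", "data": {"steps": [[[-0.6, 0, 0], [0, 0, 0]], [[0, 0, 0], [0, 0, 0]], [[0, 0, 0], [0, 0, 0]], [[0, 0, 0], [0, 0, 0]], [[0, 0, 0], [0, 0, 0]]]}}

```text
clock: 1.45
eef_pos: [0.4855, -0.0125, 0.2224]
ee_rot: [1.89, 2.509, 0.0]
wrist_force: [0.3, -0.7, 0.0]
width: 0.019
grip_force: 0.0
```

```bash
cat > ov.py <<'E'
from h import *
def box(fc,yaw):  # front-foot centre, yaw
    u=np.array([np.cos(yaw),np.sin(yaw)]);v=np.array([-u[1],u[0]])
    b=[np.array(fc)-a*u+s*v for a,s in((0,.0375),(0,-.0375),(.045,-.0375),(.045,.0375))]
    return [(*p,z) for z in (.012,.162) for p in b]
def draw(im,c,P,k,off,col):
    q=((proj(c,P)+.5-off)*k).astype(int)
    for i in range(4):
        for a,b in((i,(i+1)%4),(4+i,4+(i+1)%4),(i,i+4)): cv2.line(im,tuple(map(int,q[a])),tuple(map(int,q[b])),col,1)
E
python3 - <<'E'
from ov import *
B=[((.5615,.011),.285),((.602,-.097),.30)]
c=viewer.get_calibration("wrist");im=viewer.read_camera("wrist")[:,:,::-1]
a=cv2.resize(im,(800,600),interpolation=cv2.INTER_CUBIC)
for b,col in zip(B,((0,255,0),(0,0,255))): draw(a,c,box(*b),1.5625,0,col)
cv2.imwrite("pics/wrist2.png",a)
c=viewer.get_calibration("scene");im=viewer.read_camera("scene")[:,:,::-1]
a=cv2.resize(im[155:280,195:345],None,fx=4,fy=4,interpolation=cv2.INTER_CUBIC)
for b,col in zip(B,((0,255,0),(0,0,255))): draw(a,c,box(*b),4,np.array([195,155]),col)
cv2.imwrite("pics/scene2.png",a)
E
```

```text
(no output)
```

View pics/wrist2.png

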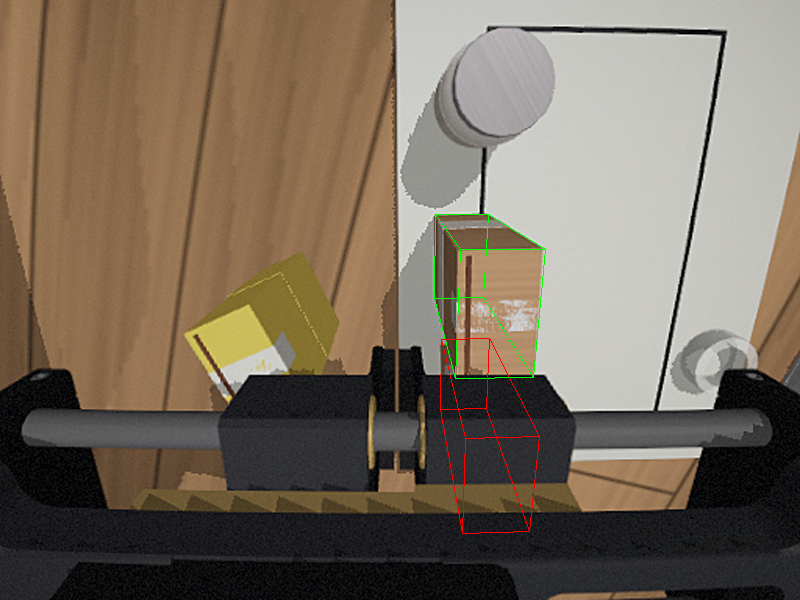

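View pics/scene2.png

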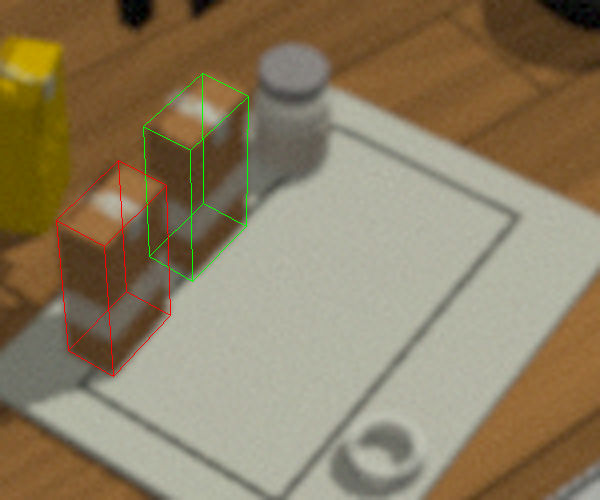

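Both model boxes fit the images closely: green is the middle carton, red the right one. Now lowering behind the middle carton, with the fingers about 19 mm off it.

Call:
{"op": "play_rows", "data": {"steps": [[[0, 0, -0.85], [0, 0, 0]], [[0, 0, -0.85], [0, 0, 0]], [[0, 0, -0.85], [0, 0, 0]], [[0, 0, -0.85], [0, 0, 0]], [[0, 0, 0], [0, 0, 0]]]}}

```text
clock: 2.17
eef_pos: [0.484, -0.0122, 0.1363]
ee_rot: [-1.889, -2.506, 0.002]
wrist_force: [0.1, -0.2, -0.5]
width: 0.005
grip_force: 0.0
```

Call:
{"op": "play_rows", "data": {"steps": [[[0.24, 0.07, 0], [0, 0, 0]], [[0.24, 0.07, 0], [0, 0, 0]], [[0.24, 0.07, 0], [0, 0, 0]], [[0.24, 0.07, 0], [0, 0, 0]], [[0.24, 0.07, 0], [0, 0, 0]]]}}

```text
clock: 2.8
eef_pos: [0.5154, -0.0036, 0.1377]
ee_rot: [1.89, 2.509, -0.0]
wrist_force: [0.7, -0.1, -0.1]
width: 0.005
grip_force: 0.2
```

Call:
{"op": "play_rows", "data": {"steps": [[[0.19, 0.056, 0], [0, 0, 0]], [[0.19, 0.056, 0], [0, 0, 0]], [[0.19, 0.056, 0], [0, 0, 0]], [[0.19, 0.056, 0], [0, 0, 0]], [[0.19, 0.056, 0], [0, 0, 0]]]}}

```text
clock: 3.42
eef_pos: [0.5391, 0.0034, 0.1375]
ee_rot: [1.891, 2.509, 0.0]
wrist_force: [-0.5, -0.7, -1.1]
width: 0.01
grip_force: 0.0
```

Run:
```python
from h import *
im=viewer.read_camera("scene")[:,:,::-1]
cv2.imwrite("pics/s3.png",cv2.resize(im[155:280,195:345],None,fx=4,fy=4,interpolation=cv2.INTER_CUBIC))
```

```text
(no output)
```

View pics/s3.png

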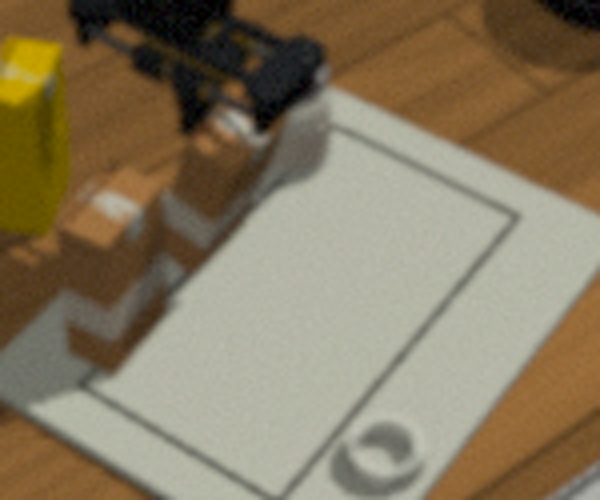

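The middle carton is leaning forward, its top now near (230,120), with its front foot in place. Continuing the push.

Call:
{"op": "play_rows", "data": {"steps": [[[0.19, 0.056, 0], [0, 0, 0]], [[0.19, 0.056, 0], [0, 0, 0]], [[0.19, 0.056, 0], [0, 0, 0]], [[0.15, 0.044, 0], [0, 0, 0]], [[0.15, 0.044, 0], [0, 0, 0]]]}}

```text
clock: 4.1
eef_pos: [0.5607, 0.0098, 0.1375]
ee_rot: [-1.891, -2.509, 0.0]
wrist_force: [-0.1, -0.2, -0.4]
width: 0.008
grip_force: 0.0
```

Run:
```python
from h import *
im=viewer.read_camera("scene")[:,:,::-1]
cv2.imwrite("pics/s4.png",cv2.resize(im[155:280,195:345],None,fx=4,fy=4,interpolation=cv2.INTER_CUBIC))
```

```text
(no output)
```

View pics/s4.png

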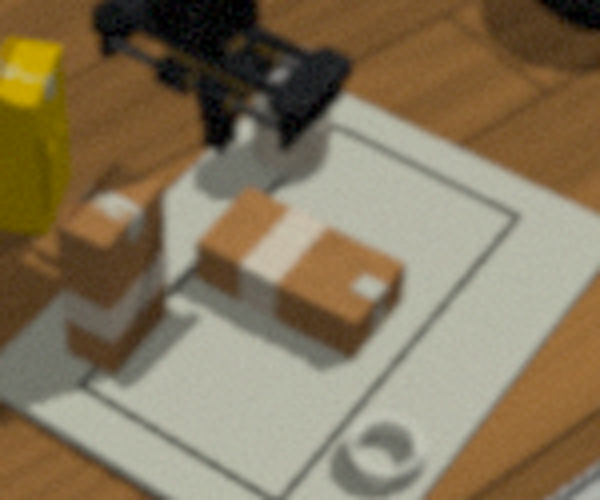

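The middle carton has fallen inside the rectangle. Moving behind the right carton.

Call:
{"op": "play_rows", "data": {"steps": [[[-0.8, -0.24, 0], [0, 0, 0]], [[-0.8, -0.24, 0], [0, 0, 0]], [[-0.8, -0.24, 0], [0, 0, 0]], [[0, -0.9, 0], [0, 0, 0.1]], [[0, -0.9, 0], [0, 0, 0]]]}}

```text
clock: 4.78
eef_pos: [0.5003, -0.0537, 0.1377]
ee_rot: [1.872, 2.523, 0.0]
wrist_force: [-0.8, -0.4, -0.3]
width: 0.008
grip_force: 0.0
```

Call:
{"op": "play_rows", "data": {"steps": [[[0, -0.9, 0], [0, 0, 0]], [[0, -0.9, 0], [0, 0, 0]], [[0.5, -0.9, 0], [0, 0, 0]], [[0.5, 0, 0], [0, 0, 0]], [[0, 0, 0], [0, 0, 0]]]}}

```text
clock: 5.4
eef_pos: [0.5263, -0.1204, 0.1375]
ee_rot: [1.872, 2.522, 0.001]
wrist_force: [0.2, 0.0, 0.0]
width: 0.005
grip_force: 0.0
```

Run:
```python
from ov import *
print(arm.sense()["eef_pos"])
c=viewer.get_calibration("wrist");im=viewer.read_camera("wrist")[:,:,::-1]
a=cv2.resize(im,(800,600),interpolation=cv2.INTER_CUBIC)
draw(a,c,box((.602,-.097),.30),1.5625,0,(0,0,255))
cv2.imwrite("pics/wrist5.png",a)
```

```text
[ 0.52629761 -0.12037063  0.13753645]
```

View pics/wrist5.png

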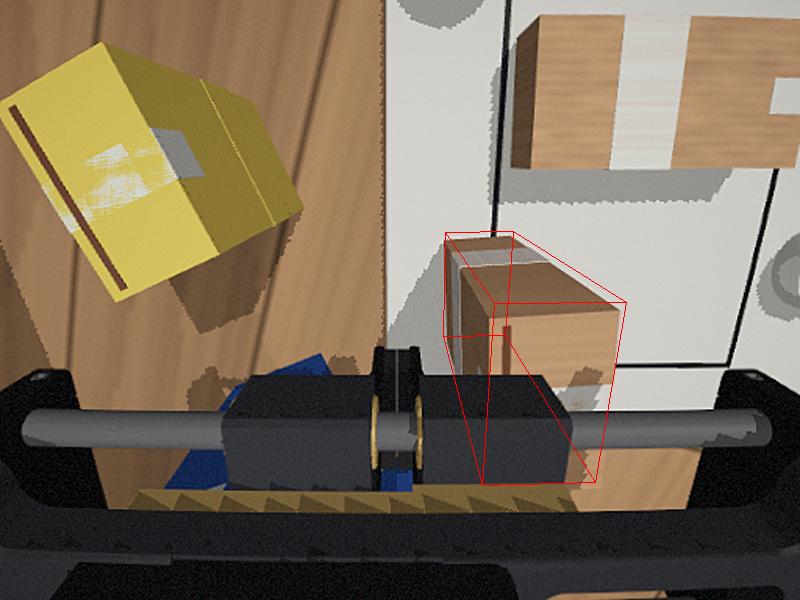

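The first carton lies flat between the lines. The right carton's top sits about 3 mm lower in the picture than the model, so I'll shift slightly to −y and push.

Call:
{"op": "play_rows", "data": {"steps": [[[0.24, -0.05, 0], [0, 0, 0]], [[0.24, 0.074, 0], [0, 0, 0]], [[0.2, 0.06, 0], [0, 0, 0]], [[0.2, 0.06, 0], [0, 0, 0]], [[0.2, 0.06, 0], [0, 0, 0]]]}}

```text
clock: 6.08
eef_pos: [0.5526, -0.1155, 0.1375]
ee_rot: [-1.873, -2.522, 0.0]
wrist_force: [0.2, -0.1, 0.4]
width: 0.002
grip_force: 0.3
```

Call:
{"op": "play_rows", "data": {"steps": [[[0.19, 0.058, 0], [0, 0, 0]], [[0.19, 0.058, 0], [0, 0, 0]], [[0.19, 0.058, 0], [0, 0, 0]], [[0.19, 0.058, 0], [0, 0, 0]], [[0.19, 0.058, 0], [0, 0, 0]]]}}

```text
clock: 6.7
eef_pos: [0.5766, -0.1084, 0.1375]
ee_rot: [1.873, 2.522, 0.0]
wrist_force: [-0.3, -0.6, -1.1]
width: 0.004
grip_force: 0.1
```

Call:
{"op": "play_rows", "data": {"steps": [[[0.19, 0.058, 0], [0, 0, 0]], [[0.19, 0.058, 0], [0, 0, 0]], [[0.19, 0.058, 0], [0, 0, 0]], [[0.15, 0.046, 0], [0, 0, 0]], [[0.15, 0.046, 0], [0, 0, 0]]]}}

```text
clock: 7.32
eef_pos: [0.5982, -0.1017, 0.1375]
ee_rot: [-1.873, -2.522, 0.0]
wrist_force: [0.2, -0.9, -0.4]
width: 0.002
grip_force: 0.0
```

Call:
{"op": "play_rows", "data": {"steps": [[[-0.8, -0.24, 0], [0, 0, 0]], [[-0.8, -0.24, 0], [0, 0, 0]], [[-0.6, -0.2, 0.6], [0, 0, 0]], [[0, 0, 0.8], [0, 0, 0]], [[0, 0, 0.8], [0, 0, 0]]]}}

```text
clock: 7.95
eef_pos: [0.5431, -0.1192, 0.1943]
ee_rot: [1.873, 2.52, 0.001]
wrist_force: [-0.9, 0.2, -0.4]
width: 0.006
grip_force: 0.0
```

Run:
```python
from h import *
im=viewer.read_camera("scene")[:,:,::-1]
cv2.imwrite("pics/s6.png",cv2.resize(im[155:305,180:370],None,fx=4,fy=4,interpolation=cv2.INTER_CUBIC))
```

```text
(no output)
```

View pics/s6.png

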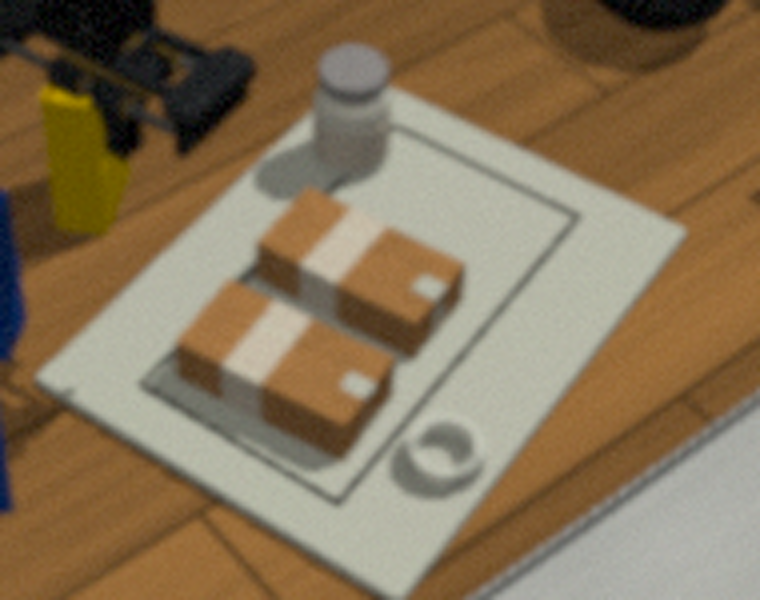

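Both cartons lie flat within the rectangle, and the jar and tape are still in place. I'll check the corners numerically in the board frame.

Run:
```python
from h import *
np.set_printoptions(precision=1,suppress=True)
c=viewer.get_calibration("scene")
S=lambda l:(np.array(l,float)+.5)/4+[180-.5,155-.5]
def bf(l,z):
    p=unproj(c,S(l),z)[:,:2]-[.648,.040]; a=.285
    return 1000*p@np.array([[np.cos(a),-np.sin(a)],[np.sin(a),np.cos(a)]])
print("mid top NL NR FL FR",bf([(308,188),(258,238),(465,265),(412,322)],.057))
print("right top",bf([(235,283),(180,340),(393,357),(342,418)],.057))
print("feet",bf([(340,457),(183,372),(408,356)],.012))
print("rect check NR FR FL",bf([(142,383),(338,502),(578,215)],.012))
s=arm.sense();print(s["clock"],s["wrist_force"])
```

```text
mid top NL NR FL FR [[-90.9  35.6]
 [-90.7 -33.3]
 [ 58.5  40.3]
 [ 56.8 -33.3]]
right top [[ -76.6  -82.1]
 [ -75.6 -152.5]
 [  64.2  -70.5]
 [  65.8 -140. ]]
feet [[  66.9 -142.3]
 [ -78.  -148.5]
 [  54.6  -31.4]]
rect check NR FR FL [[ -96.9 -175.8]
 [  88.9 -176.2]
 [  86.9  180.6]]
8.0 [ 0.4 -0.9  0.8]
```

All corners are well inside: x runs from −91 to +67 mm and y from −153 to +40 mm.

```bash
python3 -c "
from cell import arm
print(arm.sign_off())"
```

```text
the job is handed in; nothing more can be done
None
```

Both brown cartons were pushed over and lie flat on their broad sides, at least 9 mm inside the outlined rectangle; the jar, the tape and the rest of what the last picture showed looked undisturbed, and the job was handed in at about 8 s.

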